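Fit the last leg of the bowl riser

ROBOT

A 6-joint arm with a two-finger parallel gripper is mounted at the origin on the work surface. World frame = base frame: x ahead of the robot, y to its left, z up, the work surface at z = 0. Lengths are in m, angles in rad, forces in N, time in s.
With the tool pointing down it reaches from about 0.25 to 0.775 m from the base axis. Payload 4 kg.
Tool frame: the origin (TCP) lies at the very end of the fingers, on their centre line; the grasp point (between the pads) lies 19 mm behind it (robot.pinch_z is the distance from the TCP to the grasp point, in m); z points along the fingers, y is the line along which they close (so a half turn about z gives the same grasp; the last joint's range is limited). The gripper opens to 94 mm and grips with 3 to 60 N. Pads are 16 mm wide; open, the fingers measure 119 mm over their backs; the gripper's body (75 mm by 177 mm) begins 78 mm behind the grasp point.
Start: joints at [1.237, 0.087, 1.371, -0, 1.684, -0.103], TCP at [0.126, 0.535, 0.206] pointing down, gripper open.
Joint ranges: [-3.1, 3.1], [-0.76, 2.03], [0.27, 2.55], [-1.08, 4.22], [0.17, 2.65], [-2.57, 2.57]. Speed limits (rad/s): [2.79, 2.79, 3.14, 3.14, 3.14, 3.14].

INTERFACE

Orientations are given as [roll, pitch, yaw] about the fixed x, y, z axes, in that order (R = Rz(yaw) Ry(pitch) Rx(roll)).
In Python, from bench import robot gives the robot as it stands.
- The arm moves only by the tool arm_command, never from a script. Its argument "targets" is one flat list of numbers, 7 for each row, row after row: the turn, a rotation vector about the tool's x, y, z in degrees, then the shift along the tool's x, y, z in mm, then the closure, from -1 (fully open) to 1 (shut). In form: [ax, ay, az, x, y, z, hand, ax, ay, az, x, y, z, hand, ...]. A call has 1 to 20 rows; each row is the pose to reach, as a shift and turn from the pose commanded when the call began, along the tool's axes at that moment; what a row does not reach only later rows make up. A row lasts 1/10 s, in which the tool goes at most 50 mm and 8.59 degrees, less where a joint would pass 70% of its speed; a pose out of reach is approached as far as the arm can. A call with a gripper value outside its range is refused whole. The fingers move at their own pace and stop on an object; the grip force is fixed at half the most. Time passes only in rows, so rows that repeat a pose let the fingers close. It gives the time, the measured TCP pose, the force, the opening and the grip force at its end, in the units of the state.
- robot.get_obs(): the state, without advancing time (a new reading comes with each control period).
- robot.snapshot(name): name is "scene" or "top" or "wrist"; returns a dict with "color" (420x560x3 uint8, red, green, blue), "range_z" (420x560 float32, m along the optical axis (not along the pixel's ray), 0 where there is no reading), "fx", "fy", "cx", "cy" (pixels), "T" (4x4, takes a point from camera to world coordinates); the wrist camera has in their place "T_tool_cam" (4x4, takes a point from camera to tool coordinates, whose origin is the TCP and whose axes are the flange's). Camera axes: x right, y down, z forward; pixel columns grow to the right and rows downward; lengths in m; the calibration is good to about 2 mm. The wrist camera is an equidistant fisheye: a pixel r from the principal point sees the ray r / f radians off the axis. A picture is of the moment at which its call begins: read the wrist's pose just before it.
- robot.close_job(): hands the job in; it is judged then, once.
The state is a dict: "time": time; "joint_positions": joint angles; "qvel": joint speeds; "joint_torque": joint torques, N m; "tool_pos": TCP position; "ee_rot": TCP orientation; "wrist_force": force on the tool from outside, world axes, zero at the start; "wrist_torque": the same for the moment, N m; "width": finger opening in m; "finger_force": force on a finger pad.
Only numpy, scipy, OpenCV 4.12 (cv2) and the standard library are available. Lean on these libraries where they do the work, as an engineer would, in place of code of your own. Each camera call takes 0.05 s, during which the arm holds its last target. There are 200 camera calls.

TASK

The small bowl riser lies upside down with three legs already in and one blue corner socket still empty. Pick up the loose beech leg, keep it upright with its black rubber cap on top, and lower it into the empty socket (swirl it round the flared mouth if it catches) until it drops fully home; let go only once its foot is inside the socket, and leave it standing there. Leave the pepper mill standing where it is.

Things in the scene. Friction and masses are not known exactly. Their poses are not given: they have to be found in the camera images.
- leg: the loose leg: a round pale beech dowel 28 mm in diameter with a 12 mm thick, 30 mm wide black rubber cap on top; 120 mm tall, about 80 g, standing upright on the bench. Origin: centre of its lower wooden end (2 mm chamfer); z points up to the cap. Yaw does not matter.
- riser: upside-down riser: white board 250 x 175 x 15 mm flat on the bench, fixed, at any yaw. Origin: centre of its underside; x along the 250 mm side, z up. Four blue sockets at (+-85, +-48) mm, 50 mm high on the board; the one at (+85, +48) is empty, the others hold fixed legs like the loose one, tops 140 mm above the bench: carry the leg above them.
- socket (a point): centre of the empty socket's mouth, 65 mm above the bench, z up. A blind round funnel: inside diameter 55 mm at the mouth, narrowing over 22 mm to a straight 35 mm bore with a flat floor 45 mm below the mouth (20 mm above the bench); 62 mm outside. A leg fully home stands on that floor, its top 140 mm above the bench.
- pepper_mill: bystander: black waisted pepper mill with a steel ball on top, 42 mm in diameter, 110 mm tall, standing on the bench. Origin: centre of its underside, z up. It, the leg and a white sugar jar with wooden lid (68 mm in diameter, 96 mm tall) stand at swapped places, about 100 mm or more apart.

How it is judged:
By the outcome, as a careful person would: the job done as asked, in the order asked, and still so for the second after the job is handed in, with the robot touching nothing.
It also fails if it takes over 38 s, if anything falls off the work surface, if the arm or the gripper's body presses on something with over 40 N, if the wrist force passes 120 N, or if a joint passes its speed limit or range.

## Working session

There is one attempt and no reset: what is moved stays moved. The work goes in short steps, Python scripts to look and compute and a tool call to move; the robot and the scene stay as the last step left them, time stands still between calls to the robot, and variables do not carry over. Pictures are saved under pics/ and viewed, at most 10 in all, crops included, and the job is handed in when it is done.

Besides the shell and the picture viewer there is one more tool, called after "Call:" as name(argument=value, ...) on one line, values as JSON. arm_command: Moves the arm, as the interface text tells. Its arguments: {"type":"object","properties":{"targets":{"type":"array"}},"required":["targets"]}

```bash
mkdir -p pics
cat > h.py <<'E'
from bench import robot
import numpy as np, cv2
def snap(name,f):
    o=robot.get_obs(); s=robot.snapshot(name)
    cv2.imwrite(f'pics/{f}.png',s['color'][:,:,::-1]); np.savez(f'{f}.npz',**s,tp=o['tool_pos'],tr=o['ee_rot'])
    return o,s
def world(s,u,v,z=None):
    d=np.array([(u-s['cx'])/s['fx'],(v-s['cy'])/s['fy'],1]); T=s['T']
    if z is None: k=float(s['range_z'][int(v),int(u)])
    else: k=(z-T[2,3])/(T[:3,:3]@d)[2]
    return T[:3,:3]@(d*k)+T[:3,3]
E
python3 - <<'E'
from h import *
o,s=snap('top','top1'); snap('scene','scene1')
print({k:np.round(v,3) for k,v in o.items()}); print(s['T'].round(3),s['fx'],s['cx'],s['cy'])
E
```

```text
{'time': np.float64(0.0), 'joint_positions': array([ 1.237,  0.088,  1.372, -0.   ,  1.684, -0.103]), 'qvel': array([-0.001,  0.001,  0.001, -0.001, -0.   , -0.003]), 'joint_torque': array([-0.0000e+00, -3.4016e+01, -3.0244e+01,  7.2000e-02,  3.3000e-02,
       -0.0000e+00]), 'tool_pos': array([0.126, 0.535, 0.204]), 'ee_rot': array([-3.139, -0.   ,  2.911]), 'wrist_force': array([0.206, 0.028, 0.385]), 'wrist_torque': array([ 0.029, -0.019, -0.015]), 'finger_force': np.float64(0.0), 'width': np.float64(0.094)}
[[ 0.    -0.999  0.043  0.522]
 [-0.999  0.001  0.044  0.06 ]
 [-0.044 -0.043 -0.998  0.858]
 [ 0.     0.     0.     1.   ]] 425.3909237393879 275.79430816240495 206.03914421785768
```

View pics/top1.png

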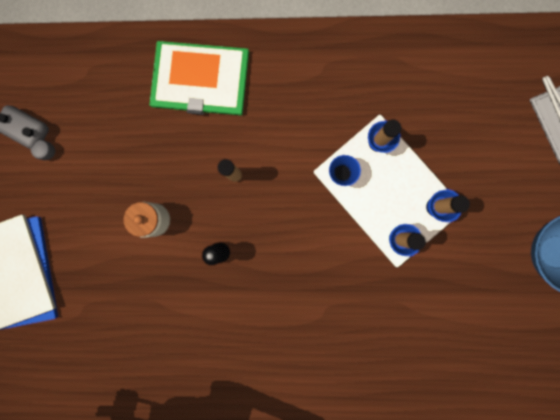

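View pics/scene1.png

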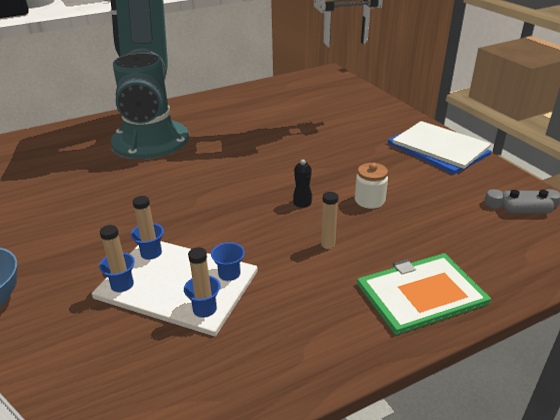

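The top picture shows the loose leg's cap near (227,167), the mill near (215,254), the jar near (142,220), and the empty socket near (345,170) on the left corner of the board. I'll enlarge it to read these more exactly.

Run:
```python
from h import *
s=dict(np.load('top1.npz')); c=cv2.imread('pics/top1.png')
a=cv2.resize(c[145:195,205:255],(400,400),interpolation=cv2.INTER_CUBIC)
b=cv2.resize(c[145:195,320:370],(400,400),interpolation=cv2.INTER_CUBIC)
cv2.imwrite('pics/crop1.png',np.hstack([a,b]))
for n,u,v,z in [('leg',227,167,.12),('sock',345,170,.065),('mill',212,255,.09),('jar',142,220,.096),('cap1',390,130,.14),('cap2',459,205,.14),('cap3',416,241,.14)]:
    print(n,world(s,u,v,z).round(4),world(s,u,v).round(4))
```

```text
leg [0.6222 0.1787 0.12  ] [0.6224 0.1789 0.1186]
sock [ 0.6228 -0.0335  0.065 ] [ 0.6284 -0.0386  0.0214]
mill [0.4662 0.2099 0.09  ] [0.4676 0.2063 0.1089]
jar [0.5295 0.3374 0.096 ] [0.5296 0.34   0.0887]
cap1 [ 0.6805 -0.1003  0.14  ] [ 0.6803 -0.1001  0.1411]
cap2 [ 0.5539 -0.2122  0.14  ] [ 0.554  -0.2123  0.1397]
cap3 [ 0.4942 -0.141   0.14  ] [ 0.4942 -0.1412  0.1394]
```

View pics/crop1.png

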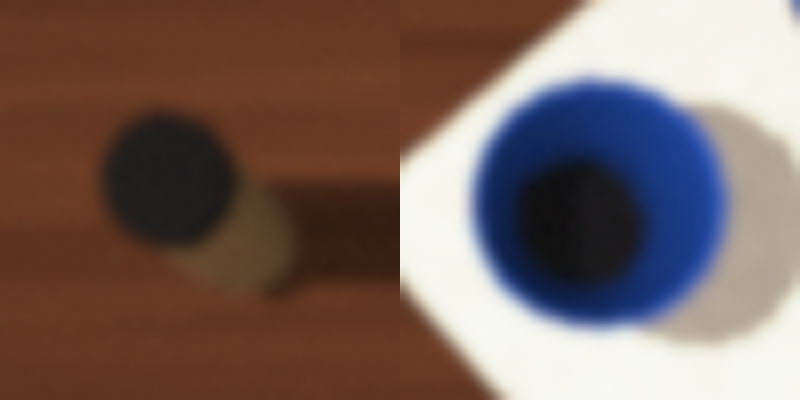

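Call:
arm_command(targets=[0,0,37,-564,-231,0,-1,0,0,37,-564,-231,0,-1,0,0,37,-564,-231,0,-1,0,0,37,-564,-231,0,-1,0,0,37,-564,-231,0,-1,0,0,37,-564,-231,0,-1,0,0,37,-564,-231,0,-1,0,0,37,-564,-231,0,-1,0,0,37,-564,-231,0,-1,0,0,37,-564,-231,0,-1,0,0,37,-564,-231,0,-1,0,0,37,-564,-231,0,-1,0,0,37,-564,-231,0,-1,0,0,37,-564,-231,0,-1,0,0,37,-564,-231,0,-1,0,0,37,-564,-231,0,-1,0,0,37,-564,-231,0,-1,0,0,37,-564,-231,0,-1])

```text
time: 1.9
tool_pos: [0.6213, 0.1827, 0.2061]
ee_rot: [3.141, 0.0, 2.267]
wrist_force: [0.4, 0.3, 0.5]
width: 0.094
finger_force: 0.0
```

Run:
```python
from h import *
o,s=snap('wrist','w1'); print(o['tool_pos'],o['ee_rot'],o['width'],o['time'],s['T_tool_cam'].round(3),s['fx'],s['cx'],s['cy'])
```

```text
[0.62125231 0.18266561 0.20611249] [3.14085307e+00 2.16777175e-04 2.26684717e+00] 0.09397702930668152 1.9 [[-0.001 -0.974 -0.228  0.065]
 [ 1.    -0.001 -0.    -0.001]
 [-0.    -0.228  0.974 -0.179]
 [ 0.     0.     0.     1.   ]] 325.19226210127806 281.9717261721457 206.07179478601336
```

View pics/w1.png

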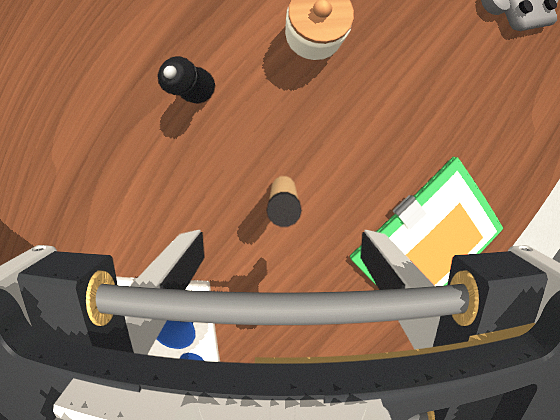

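The wrist view shows the leg's cap at about (284,209) between the open fingers, with the mill at upper left and the jar at the top.

```bash
cat >> h.py <<'E'
def tool(s,u,v,ztool):
    p=np.array([u-s['cx'],v-s['cy']]); r=np.hypot(*p); th=r/s['fx']
    d=np.r_[np.sin(th)*p/max(r,1e-9),np.cos(th)]; T=s['T_tool_cam']
    D=T[:3,:3]@d; return T[:3,3]+D*(ztool-T[2,3])/D[2]
E
python3 - <<'E'
from h import *
from scipy.spatial.transform import Rotation as R
s=dict(np.load('w1.npz')); p=tool(s,284,209,.086); M=R.from_euler('xyz',s['tr']).as_matrix()
print(p, M@p+s['tp'])
E
```

```text
[0.00078428 0.00060462 0.086     ] [0.62127417 0.1836816  0.12011279]
```

Call:
arm_command(targets=[0,0,0,1,0,50,-1,0,0,0,1,0,100,-1,0,0,0,1,0,130,-1,0,0,0,1,0,143,-1,0,0,0,1,0,143,-1,0,0,0,1,0,143,-1,0,0,0,1,0,143,1,0,0,0,1,0,143,1,0,0,0,1,0,143,1,0,0,0,1,0,143,1,0,0,0,1,0,143,1,0,0,0,1,0,143,1,0,0,0,1,0,143,1,0,0,0,1,0,143,1,0,0,0,1,0,143,1,0,0,0,1,0,143,1])

```text
time: 3.55
tool_pos: [0.6214, 0.1824, 0.0624]
ee_rot: [3.142, -0.0, 2.265]
wrist_force: [0.4, -0.0, -0.1]
width: 0.029
finger_force: 30.0
```

Call:
arm_command(targets=[0,0,0,0,0,-20,1,0,0,0,0,0,-60,1,0,0,0,0,0,-100,1,0,0,0,0,0,-140,1,0,0,0,0,0,-160,1,0,0,0,-20,-17,-160,1,0,0,0,-45,-37,-160,1,0,0,0,-70,-58,-160,1,0,0,0,-95,-79,-160,1,0,0,0,-120,-100,-160,1,0,0,0,-145,-120,-160,1,0,0,0,-158,-131,-160,1,0,0,0,-164,-136,-160,1,0,0,0,-164,-136,-160,1,0,0,0,-164,-136,-160,1,0,0,0,-164,-136,-160,1])

```text
time: 5.15
tool_pos: [0.6219, -0.0293, 0.2225]
ee_rot: [3.141, -0.0, 2.267]
wrist_force: [-0.1, 0.1, -0.7]
width: 0.0291
finger_force: 30.0
```

Run:
```python
from h import *
o,s=snap('wrist','w2'); print(o['tool_pos'],o['ee_rot'],o['width'],o['time'])
```

```text
[ 0.62185664 -0.02928646  0.2225132 ] [ 3.14113337e+00 -4.18629466e-04  2.26686776e+00] 0.029119928348972857 5.15
```

View pics/w2.png

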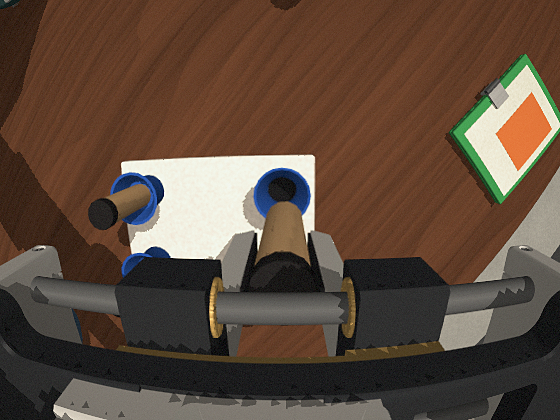

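The wrist view shows the held leg upright and the empty socket's rim just past its foot: left edge x≈253, right edge x≈311, top y≈169, centre near (282,195).

Run:
```python
from h import *
s=dict(np.load('w2.npz'))
for u,v in [(282,195),(253,195),(311,195),(282,169)]: print(tool(s,u,v,.1575).round(4))
i=cv2.imread('pics/w2.png')[155:240,235:330]; cv2.imwrite('pics/c2.png',cv2.resize(i,None,fx=6,fy=6,interpolation=cv2.INTER_CUBIC))
```

```text
[-0.0014 -0.0011  0.1575]
[-0.0014 -0.0317  0.1575]
[-0.0014  0.0296  0.1575]
[ 0.0262 -0.001   0.1575]
```

View pics/c2.png

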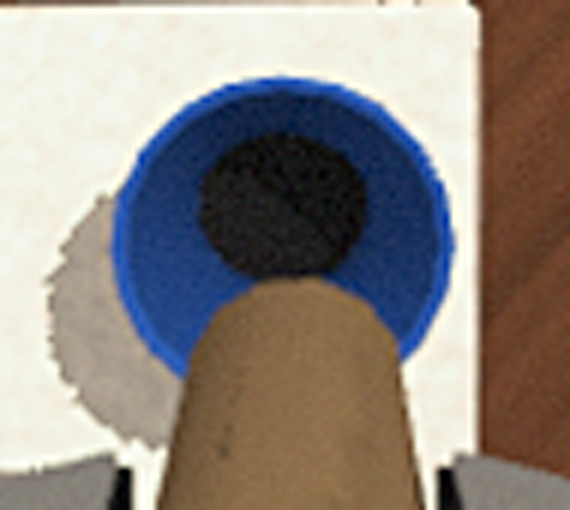

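The crop puts the socket's centre about (-3,-1) mm from the tool axis, which agrees with the top view. Next I lower the leg into the mouth.

Call:
arm_command(targets=[0,0,0,-3,-1,20,1,0,0,0,-3,-1,50,1,0,0,0,-3,-1,75,1,0,0,0,-3,-1,90,1,0,0,0,-3,-1,100,1,0,0,0,-3,-1,105,1,0,0,0,-3,-1,110,1,0,0,0,-3,-1,113,1,0,0,0,-3,-1,116,1,0,0,0,-3,-1,119,1,0,0,0,-3,-1,122,1,0,0,0,-3,-1,122,1,0,0,0,-3,-1,122,1])

```text
time: 6.5
tool_pos: [0.6229, -0.0337, 0.1005]
ee_rot: [3.142, -0.0, 2.265]
wrist_force: [0.5, -0.6, -0.4]
width: 0.0292
finger_force: 30.0
```

Call:
arm_command(targets=[0,0,0,0,0,3,1,0,0,0,0,0,6,1,0,0,0,0,0,9,1,0,0,0,0,0,12,1,0,0,0,0,0,14,1,0,0,0,0,0,16,1,0,0,0,0,0,17,1,0,0,0,0,0,17,1,0,0,0,0,0,17,1])

```text
time: 7.4
tool_pos: [0.623, -0.0337, 0.0836]
ee_rot: [3.141, 0.0, 2.265]
wrist_force: [0.5, 0.4, -0.6]
width: 0.0292
finger_force: 30.0
```

Call:
arm_command(targets=[0,0,0,0,0,1,1,0,0,0,0,0,1,1,0,0,0,0,0,1,-0.4,0,0,0,0,0,1,-0.4,0,0,0,0,0,1,-0.4,0,0,0,0,0,1,-0.4,0,0,0,0,0,1,-0.4,0,0,0,0,0,1,-0.4,0,0,0,0,0,1,-0.4])

```text
time: 8.3
tool_pos: [0.6229, -0.0337, 0.0825]
ee_rot: [3.142, -0.0, 2.265]
wrist_force: [0.8, -0.2, -1.0]
width: 0.0656
finger_force: 0.0
```

Call:
arm_command(targets=[0,0,0,0,0,-15,-0.4,0,0,0,0,0,-40,-0.4,0,0,0,0,0,-80,-0.4,0,0,0,0,0,-120,-0.4,0,0,0,0,0,-150,-0.4,0,0,0,0,0,-160,-0.4,0,0,0,0,0,-160,-0.4,0,0,0,0,0,-160,-0.4])

```text
time: 9.1
tool_pos: [0.6224, -0.0336, 0.2409]
ee_rot: [-3.14, -0.002, 2.265]
wrist_force: [0.7, -0.4, -0.0]
width: 0.0661
finger_force: 0.0
```

Run:
```python
from h import *
snap('scene','scene2'); o,s=snap('wrist','w3'); print(o['tool_pos'],o['wrist_force'],o['time'])
```

```text
[ 0.62205589 -0.03357365  0.23989342] [ 0.98350208  0.33706132 -0.85520182] 9.15
```

View pics/scene2.png

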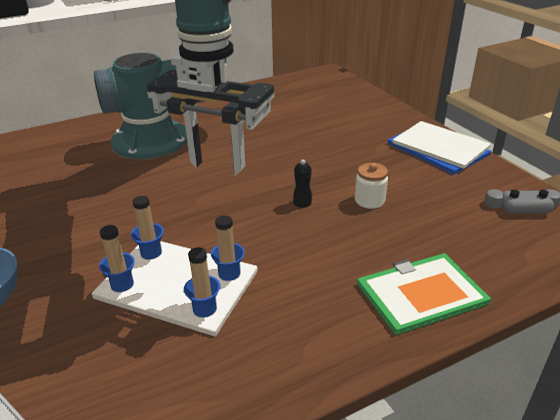

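The fourth leg stands in its socket with its cap at (224,223), at the same height as the others. The mill at (302,185) and the jar have not moved, and the gripper is clear.

```bash
python3 -c "
from h import *
s=dict(np.load('scene2.npz'));print(world(s,224,222).round(3),world(s,198,255).round(3))
print(robot.close_job())"
```

```text
[ 0.632 -0.034  0.139] [ 0.695 -0.105  0.14 ]
the job is handed in; nothing more can be done
None
```

The leg stands fully home in the empty socket, its top at 139 mm against a neighbouring leg's 140 mm; the pepper mill is untouched, and I handed the job in at about 9 s.

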